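# Lock a battery pack in its tester and flick the start switch

### The job

Get the battery test going: swing the red-ended clamp lever on the blue dock all the way down shut over the battery pack, then twist the red wing handle on the grey sloping switch box clockwise until you feel its stop, hold it there for about a second and let it spring all the way back. Work gently - never force the lever or the handle against its stop - and leave the pack seated and the other things on the bench where they are.

Things in the scene. Friction and masses are not known exactly. Their poses are not given: they have to be found in the camera images.
- dock: Blue socket block fixed to the bench, 190 x 170 x 20 mm (local x, y, z), on the left or right, turned up to 0.3 rad. Origin: centre of its underside; z up. 18 mm high aluminium guides surround the battery pack. Two dark hinge cheeks (to 104 mm high) at local y = +70 mm carry the clamp lever.
- clamp_hinge (a point): Hinge axis of the clamp lever, on the dock at local (0, 70, 90) mm. The lever turns about the dock's local x axis. Axes as the dock's.
- clamp_grip (a point): On the lever's outer (upper when shut) face, middle of its red end plate (40 mm wide along local x, 55 long, 16 thick), 147.5 mm from the hinge; that face is 8 mm off the line through the hinge. Axes turn with the lever: z = outward normal of the face, -y = from hinge to lever end (175 mm from hinge). Shut, the lever is level across the pack towards dock -y, outer face 98 mm above the bench.
- clamp (a joint): Clamp lever angle in rad: 0 = shut, level over the pack (hard stop, 2 mm above the pack); about 1.57 = upright. Starts open, 1.0 to 1.45. Stiff hinge, stays where it is left; needs about 2 N at the red end.
- pack: Cordless-tool battery pack, black with a grey top and yellow stripe, 130 x 75 x 60 mm, 0.6 kg, sitting loose between the guides of the dock. Origin: centre of its underside.
- console: Grey switch box fixed to the bench, on the left or right, turned up to 0.3 rad. Origin: centre of the underside of its 170 x 150 mm base plate; z up, +x to its rear. The box (170 mm along the slope, 160 wide, 50 thick) slopes 0.55 rad, rising to local +x, so its face looks up and to local -x. Top rear edge 151 mm, lower front edge 19 mm above the bench.
- start_hub (a point): Centre of the red wing handle, on its turning axis, 27 mm out from the sloping face. Bar 120 mm long, 16 wide, 26 high (14 to 40 mm from the face), over a black hub disc of 26 mm radius. Axes turn with the handle: x along the bar to its white-marked end, z out of the face along the turning axis.
- start (a joint): Wing handle angle in rad: 0 = at rest, grows clockwise seen looking at the face. At rest the white-marked end points up the slope and 0.65 rad to the left, seen from the robot. A spring drives it back (0.1 N m at rest, 0.36 N m at the stop). The hard stop lies between 1.2 and 1.4 and has to be felt.
- plug: Bystander: stack of round wooden plugs, 68 mm across, 60 mm high. Origin: centre of its underside.
- hole_saw: Bystander: steel hole saw standing on its teeth, 50 mm across, 75 mm high. Origin: centre of its underside.
- screwdriver: Bystander: screwdriver with a red handle, 200 mm long, lying at the back. Origin: mid underside.
- spare_pack: Bystander: second battery pack with a yellow top, 130 x 75 x 60 mm, at the back. Origin: centre of its underside.
- tin: Bystander: closed tin, 72 mm across, 100 mm high, at the left. Origin: centre of its underside.
- brush: Bystander: flat brush with a red handle, about 190 mm long, lying near the robot on its left. Origin: on its underside.

How it is judged (in metres and radians):
On the way, in this order (a step that is already met when the one before it is completed fails the run):
1. the clamp lever is shut (within 0.05 rad) (value of joint clamp below 0.05 rad), for 0.2 s.
2. with the lever shut, the wing handle is held at its stop (within 0.06 rad of 1.3) for 0.5 s (value of joint start above 1.24 rad and value of joint clamp below 0.05 rad), for 0.5 s.
At the end, for the whole second after the job is handed in: The clamp lever is shut (within 0.05 rad), the wing handle has sprung back to rest (within 0.08 rad) and is still, and the pack sits level between its guides (within 6 mm of the dock's centre, not lifted more than 4 mm) (value of joint clamp below 0.05 rad and value of joint start below 0.08 rad and not (velocity of joint start above 0.1 rad/s) and horizontal distance between pack and dock below 0.006 m and z of pack in the frame of dock below 0.024 m and angle between pack's own z axis and vertical below 0.06 rad); the robot touches nothing.
It fails at once if the fingers push the switch box or its handle with more than 45 N (contact force between the fingers and console above 45 N).
It fails at once if the fingers push the dock or its lever with more than 45 N (contact force between the fingers and dock above 45 N).
It fails at once if a bystander is moved by more than 30 mm (distance of any of plug, hole_saw, screwdriver, spare_pack, tin, brush from where it was at the start of the episode above 0.03 m).
It fails at once if the pack is moved by more than 15 mm (distance of pack from where it was at the start of the episode above 0.015 m).
It also fails if it takes over 64 s, if anything falls off the work surface, if the arm or the gripper's body presses on something with over 40 N, if the wrist force passes 120 N, or if a joint passes its speed limit or range.

### The arm

A 6-joint arm with a two-finger parallel gripper is mounted at the origin on the work surface. World frame = base frame: x ahead of the robot, y to its left, z up, the work surface at z = 0. Lengths are in m, angles in degrees, forces in N, time in s.
With the tool pointing down it reaches from about 0.4 to 0.825 m from the base axis. Payload 7 kg.
Tool frame: the origin (TCP) lies midway between the tips of the shut fingers; the grasp point (between the pads) lies 19 mm behind it (r.grip_depth is the distance from the TCP to the grasp point, in m); z points along the fingers, y is the line along which they close (so a half turn about z gives the same grasp; the last joint's range is limited). The gripper opens to 88 mm and grips with 3 to 60 N. Pads are 19 mm wide; open, the fingers measure 130 mm over their backs; the gripper's body (78 mm by 193 mm) begins 47 mm behind the grasp point.
Start: joints at [89.674, 20.546, 0.682, 0, -70.136, -16.507], TCP at [0.195, 0.646, 0.227] pointing down, gripper open.
Joint ranges: [-176.03, 176.03], [-82.01, 121.73], [-58.28, 71.71], [-173.87, 95.51], [-174.79, -0.11], [-173.66, 173.66]. Speed limits (degrees/s): [136.94, 136.94, 172.46, 180, 180, 180].

### API

Orientations are given as [roll, pitch, yaw] about the fixed x, y, z axes, in that order (R = Rz(yaw) Ry(pitch) Rx(roll)).
In Python, from plant import r, capture, close_job, search_frame, outline_of gives the robot as it stands.
- The arm moves only by the shell command python3 -m creep 'ROWS' [FORCE]. ROWS is JSON, a list of rows, each a list of 7 numbers: the finger opening in mm, from 0 to 87.6, then the shift along the world's x, y, z in units of 25 mm (1.0 is 25 mm), then the turn, a rotation vector about the world's x, y, z in degrees. In form: [[hand, x, y, z, ax, ay, az], ...]. A call has 1 to 8 rows; each row shifts and turns the commanded pose from where the row before left it; what a row does not reach is not made up. A row lasts 1/12 s, in which the tool goes at most 41.7 mm and 7.16 degrees, less where a joint would pass 70% of its speed; a pose out of reach is approached as far as the arm can. A call is refused whole if a number of a shift passes 1 or a number of a turn 7.16, either way. A call with a gripper value outside its range is refused whole. The fingers move at their own pace and stop on an object; FORCE is the grip in N (left out, the last holds). Time passes only in rows, so rows that do not move let the fingers close. It gives the time, the measured TCP pose, the force, the opening and the grip force at its end, in the units of the state.
- r.get_state(): the state, without advancing time (a new reading comes with each control period).
- capture(name): name is "side" or "top" or "wrist"; returns a dict with "frame" (400x640x3 uint8, red, green, blue), "K" (3x3 intrinsics, pixels), "k1" (the pictures are not rectified: a ray, as slopes to the right and down, at radius r is drawn at 1 + k1 r^2 times it, then the intrinsics apply), "origin" and "rotation" of the camera in the world. Camera axes: x right, y down, z forward; pixel columns grow to the right and rows downward; lengths in m; the calibration is good to about 2 mm. A picture is of the moment at which its call begins. There is no depth.
- close_job(): hands the job in; it is judged then, once.
Trained networks look in a picture, given as the dict that the camera call returned (one of the last four; its "shot" number tells which), for a name from the list of things; names that differ only in an ending like _2 or _b are one class to them, and where a whole thing is asked for, a point or a joint stands for the part that bears it (a point fixed in the world has none). Each returns a list of dicts, best first, with "conf" (0 to 1); they miss things now and then, are a little off and sometimes report something else, mostly with a low value. They report only what shows in the picture. A call takes as long as a camera call.
- search_frame(picture, target): "bbox" ([left, top, right, bottom] in pixels, round what is visible of it).
- outline_of(picture, target): "region" (400x640 bool, what is visible of it) and "bbox" ([left, top, right, bottom] in pixels, round what is visible of it).
The state is a dict: "time_s": time; "joints": joint angles; "qd": joint speeds; "joint_torque": joint torques, N m; "tcp_pos": TCP position; "eef_rot": TCP orientation; "contact_force": force on the tool from outside, world axes, zero at the start; "moment": the same for the moment, N m; "gripper_width": finger opening in m; "gripper_force": force on a finger pad.
Only numpy, scipy, OpenCV 4.12 (cv2) and the standard library are available. Lean on these libraries where they do the work, as an engineer would, in place of code of your own. Each camera call takes 0.05 s, during which the arm holds its last target. There are 200 camera calls.

## Working session

There is one attempt and no reset: what is moved stays moved. The work goes in short steps, Python scripts to look and compute and a shell command to move; the robot and the scene stay as the last step left them, time stands still between calls to the robot, and variables do not carry over. Pictures are saved under pics/ and viewed, at most 10 in all, crops included, and the job is handed in when it is done.

```bash
ls; mkdir -p pics
python3 - <<'E'
from plant import *
import cv2,numpy as np
for n in("side","top"):
    p=capture(n); np.savez(f"{n}0.npz",**p)
    print(n,p["K"].tolist(),p["k1"],np.round(p["origin"],3),np.round(p["rotation"],3).tolist())
    cv2.imwrite(f"pics/{n}0.png",p["frame"][:,:,::-1])
    for t in("dock","clamp_grip","pack","console","start_hub","tin","brush","plug","hole_saw"):
        for d in search_frame(p,t)[:2]: print(n,t,np.round(d["bbox"]),round(d["conf"],2))
s=r.get_state(); print(s)
E
```

```text
pics
side [[509.0518204909739, 0.0, 324.64314449797365], [0.0, 509.0518204909739, 205.0256014221748], [0.0, 0.0, 1.0]] 0.005186324234304933 [ 0.11  -1.28   1.032] [-123.077, -0.218, -17.209]
side dock [308. 217. 390. 318.] 0.86
side dock [280. 166. 305. 188.] 0.38
side clamp_grip [333. 217. 358. 254.] 0.59
side clamp_grip [226. 177. 279. 191.] 0.17
side pack [325. 259. 377. 301.] 0.76
side console [277. 163. 327. 216.] 0.57
side console [282. 165. 302. 188.] 0.44
side start_hub [282. 164. 305. 187.] 0.83
side tin [283. 165. 305. 187.] 0.71
side tin [308. 220. 388. 321.] 0.58
side brush [226. 180. 278. 192.] 0.81
side plug [287. 231. 306. 256.] 0.97
top [[516.0569587780539, 0.0, 321.47782968255217], [0.0, 516.0569587780539, 200.69543914487585], [0.0, 0.0, 1.0]] -0.04234346630089134 [0.426 0.083 1.444] [-175.737, 0.065, -89.028]
top dock [398. 172. 472. 253.] 0.89
top clamp_grip [408. 201. 458. 222.] 0.57
top clamp_grip [310.  84. 325. 155.] 0.34
top pack [418. 186. 458. 236.] 0.74
top console [225. 175. 296. 249.] 0.67
top console [413. 200. 461. 220.] 0.47
top start_hub [242. 200. 27
[... 184 characters left out ...]
1. 169.] 0.83
{'time_s': 1.0, 'joints': array([ 8.96739531e+01,  2.05441791e+01,  6.80562914e-01, -4.22854678e-04,
       -7.01352752e+01, -1.65085394e+01]), 'qd': array([ 0.02016897, -0.05379268,  0.12520415,  0.07586791,  0.10361569,
       -0.0262835 ]), 'joint_torque': array([ 5.17365988e-04, -5.82389545e+01,  2.93298590e+01,  7.00316414e+00,
        1.23403163e-02, -1.49071667e-05]), 'tcp_pos': array([0.19547688, 0.64604181, 0.22657392]), 'eef_rot': array([-1.79999050e+02,  6.96306945e-04, -1.68347300e+01]), 'contact_force': array([-0.26725393,  0.59525504,  0.18862973]), 'moment': array([ 0.00735556,  0.03116804, -0.04844413]), 'gripper_force': 0.0, 'gripper_width': 0.0878584042240403}
```

Run:
```python
import cv2
a=cv2.imread("pics/top0.png")[120:300,160:480]; cv2.imwrite("pics/topc.png",cv2.resize(a,None,fx=2.5,fy=2.5,interpolation=cv2.INTER_CUBIC))
a=cv2.imread("pics/side0.png")[140:340,210:410]; cv2.imwrite("pics/sidec.png",cv2.resize(a,None,fx=3,fy=3,interpolation=cv2.INTER_CUBIC))
```

```text
(no output)
```

View pics/topc.png

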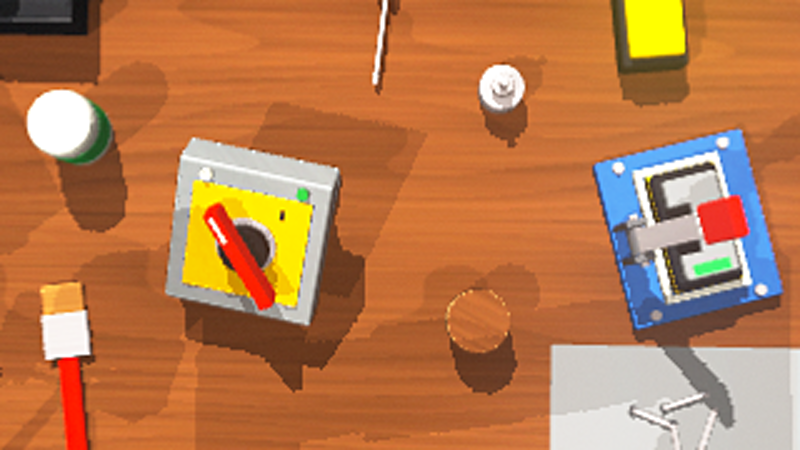

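View pics/sidec.png

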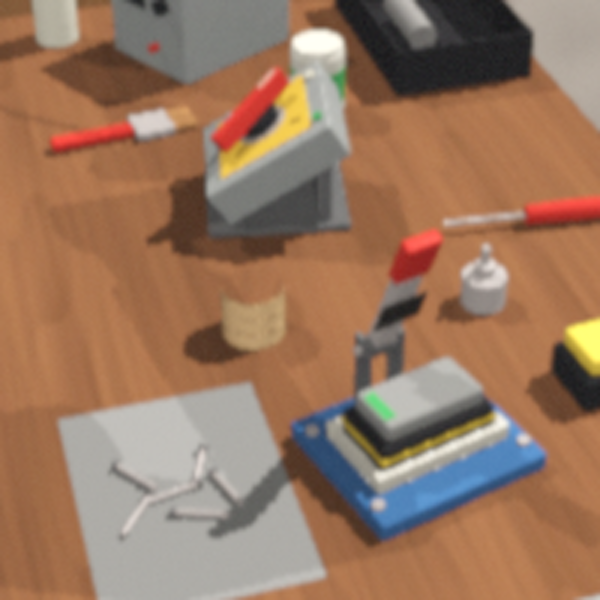

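```bash
cat > h.py <<'E'
import numpy as np,cv2
from scipy.spatial.transform import Rotation as R
from scipy.optimize import least_squares
class Cam:
    def __init__(s,p):
        s.K=p["K"];s.k=float(p["k1"]);s.o=p["origin"];s.R=R.from_euler("xyz",p["rotation"],degrees=True)
    def proj(s,X):
        c=s.R.inv().apply(np.atleast_2d(X)-s.o); u=c[:,:2]/c[:,2:]; u=u*(1+s.k*(u**2).sum(1,keepdims=True))
        return u*[s.K[0,0],s.K[1,1]]+s.K[:2,2]
Rz=lambda a:R.from_euler("z",a)
def place(q,L): return Rz(q[2]).apply(np.array(L))+[q[0],q[1],0]
s_,c_=np.sin(.55),np.cos(.55)
def face(u,v,n): # mm up slope, left, out of face ; from face centre
    return [.001*(u*c_-n*s_),.001*v,.106+.001*(u*s_+n*c_)]
def lever(th,d,x=0,n=0): # dist from hinge, outward offset
    return [.001*x,.07+.001*(-d*np.cos(th)+n*np.sin(th)),.09+.001*(d*np.sin(th)+n*np.cos(th))]
E
cat > fit.py <<'E'
from h import *
T=Cam(np.load("top0.npz"));S=Cam(np.load("side0.npz"))
tp=lambda a:np.array(a)/2.5+[160,120]-.3; sp=lambda a:np.array(a)/3+[210,140]-.3
D=[[-.095,.085,.02],[.095,.085,.02],[.095,-.085,.02],[-.095,-.085,.02]]
dt=tp([[638,328],[596,163],[742,130],[780,294]]); ds=sp([[292,424],[545,458],[385,530]])
f=lambda q:np.r_[(T.proj(place(q,D))-dt).ravel(),.5*(S.proj(place(q,[D[0],D[2],D[3]]))-ds).ravel()]
d=least_squares(f,[.4,-.25,.25]);print("dock",d.x,np.round(d.fun,1))
g=lambda t:np.r_[T.proj(place(d.x,[lever(t[0],147.5)]))[0]-tp([722,220]),S.proj(place(d.x,[lever(t[0],147.5)]))[0]-sp([416,257])]
c=least_squares(g,[1.2]);print("clamp",c.x,np.round(c.fun,1))
F=[face(-85,80,0),face(85,80,0),face(85,-80,0),face(-85,-80,0),face(85,80,-50),face(85,-80,-50)]
ft=tp([[168,295],[181,158],[335,187],[308,325],[190,140],[340,172]])
e=least_squares(lambda q:(T.proj(place(q,F))-ft).ravel(),[.4,.3,-.2]);print("console",e.x,np.round(e.fun,1))
bt=tp([[213,209],[265,304]])
B=lambda t:[face(t[0]+60*np.cos(t[2]),t[1]+60*np.sin(t[2]),40),face(t[0]-60*np.cos(t[2]),t[1]-60*np.sin(t[2]),40)]
b=least_squares(lambda t:(T.proj(place(e.x,B(t)))-bt).ravel(),[0,0,.65],x_scale=[10,10,.1]);print("bar u,v,ang",b.x,np.round(b.fun,1))
np.savez("fit.npz",d=d.x,c=c.x,e=e.x,b=b.x)
P=lambda q,l:place(q,[l])[0]
print("hinge",P(d.x,[0,.07,.09]),"grip",P(d.x,lever(c.x[0],147.5,0,8)),"hub",P(e.x,face(b.x[0],b.x[1],27)))
for n,C,(x0,y0),k in(("top",T,(160,120),2.5),("side",S,(210,140),3)):
    im=cv2.imread(f"pics/{n}c.png")
    for Q,L in((d.x,D+[lever(c.x[0],147.5,0,8),lever(c.x[0],175,20,8),lever(c.x[0],175,-20,8),[0,.07,.09]]),(e.x,F+B(b.x)+[face(b.x[0],b.x[1],14)])):
        for u in C.proj(place(Q,L)):
            cv2.circle(im,tuple(int(v) for v in (u+.3-[x0,y0])*k),4,(255,0,255),1)
    cv2.imwrite(f"pics/{n}o.png",im)
a=cv2.imread("pics/topo.png")[100:350];b=cv2.imread("pics/sideo.png")[:560]
b=cv2.resize(b,(360,336));o=np.zeros((590,800,3),np.uint8);o[:250]=a;o[250:586,:360]=b;cv2.imwrite("pics/o.png",o)
E
python3 fit.py
```

```text
dock [ 0.50972381 -0.22967347  0.24475076] [-1.   0.5 -0.4 -0.5  0.3 -0.9  1.8  0.  -0.9 -0.5 -0.  -0.6 -1.1 -0.2]
clamp [1.1818747] [ 0.4 -0.3 -1.4  0.4]
console [ 0.47895939  0.24932224 -0.18678086] [-1.3  1.2 -0.7 -0.4 -0.4  0.7  1.1  1.4  0.7 -1.2  0.6 -1.7]
bar u,v,ang [ 7.82284051 -0.32686275  0.58498092] [-0.2 -0.6  0.2  0.6]
hinge [ 0.4927618  -0.16175963  0.09      ] grip [ 0.50452086 -0.20884148  0.22951801] hub [0.47158477 0.25038327 0.13310706]
```

View pics/o.png

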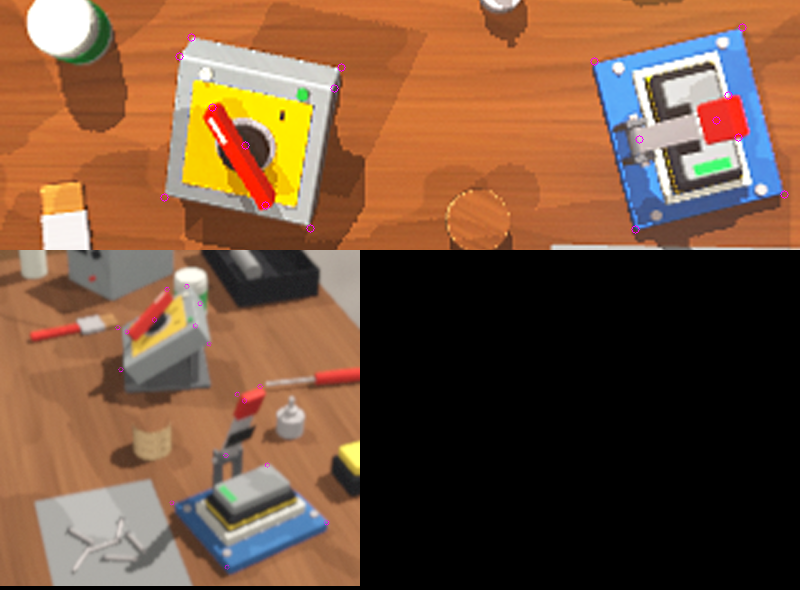

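The top view shows the dock at the right (its lever leaning, red end near topc (722,220)), and the console at the left (bar from (213,209) to (265,304)). The fitted corners land on both pictures within about 1 px. I'm moving to the lever with the fingers shut.

```bash
python3 -m creep '[[0,0,0,1,0,0,-7],[0,0,0,1,0,0,-7],[0,0.5,-0.5,1,0,0,-7],[0,0.75,-0.8,0,0,0,-7],[0,0.75,-0.8,0,0,0,-7],[0,0.75,-0.8,0,0,0,-7],[0,0.75,-0.8,0,0,0,-7],[0,0.75,-0.8,0,0,0,-7]]' 10
python3 -m creep '[[0,0.75,-0.8,0,0,0,-3],[0,0.75,-0.8,0,0,0,0],[0,0.75,-0.8,0,0,0,0],[0,0.75,-0.8,0,0,0,0],[0,0.75,-0.8,0,0,0,0],[0,0.75,-0.8,0,0,0,0],[0,0.75,-0.8,0,0,0,0],[0,0.75,-0.8,0,0,0,0]]'
python3 - <<'E'
from h import *
f=np.load("fit.npz");d=f["d"];prev=None
for th in [1.18,1.1,1.0,.9,.8,.7,.6,.5,.4,.3,.2,.1,.05,0]:
    L=np.array(lever(th,150,0,8))+[0,.0095,0];p=place(d,[L])[0]
    print(th,np.round(p,4),None if prev is None else np.round((p-prev)/.025,2));prev=p
E
```

```text
time_s: 1.67
tcp_pos: [0.3024, 0.5325, 0.3017]
eef_rot: [-180.0, 0.0, -73.2]
contact_force: [0.8, -0.1, -0.8]
gripper_width: 0.0398
gripper_force: 0.0
time_s: 2.33
tcp_pos: [0.4525, 0.3725, 0.3018]
eef_rot: [-180.0, 0.0, -75.8]
contact_force: [0.8, -0.4, 0.5]
gripper_width: 0.0004
gripper_force: 0.0
1.18 [ 0.5025 -0.2008  0.2317] None
1.1 [ 0.5052 -0.2116  0.2273] [ 0.11 -0.43 -0.18]
1.0 [ 0.5085 -0.2246  0.2205] [ 0.13 -0.52 -0.27]
0.9 [ 0.5115 -0.2369  0.2125] [ 0.12 -0.49 -0.32]
0.8 [ 0.5144 -0.2484  0.2032] [ 0.11 -0.46 -0.37]
0.7 [ 0.517  -0.2588  0.1928] [ 0.1  -0.42 -0.42]
0.6 [ 0.5194 -0.2683  0.1813] [ 0.09 -0.38 -0.46]
0.5 [ 0.5214 -0.2765  0.1689] [ 0.08 -0.33 -0.49]
0.4 [ 0.5232 -0.2836  0.1558] [ 0.07 -0.28 -0.53]
0.3 [ 0.5246 -0.2893  0.142 ] [ 0.06 -0.23 -0.55]
0.2 [ 0.5257 -0.2936  0.1276] [ 0.04 -0.17 -0.57]
0.1 [ 0.5264 -0.2966  0.1129] [ 0.03 -0.12 -0.59]
0.05 [ 0.5267 -0.2975  0.1055] [ 0.01 -0.04 -0.3 ]
0 [ 0.5268 -0.2981  0.098 ] [ 0.01 -0.02 -0.3 ]
```

```bash
python3 -m creep '[[0,0.1,-1,0,0,0,0],[0,0.1,-1,0,0,0,0],[0,0.1,-1,0,0,0,0],[0,0.1,-1,0,0,0,0],[0,0.1,-1,0,0,0,0],[0,0.1,-1,0,0,0,0],[0,0.1,-1,0,0,0,0],[0,0.1,-1,0,0,0,0]]'
python3 -m creep '[[0,0.1,-1,0,0,0,0],[0,0.1,-1,0,0,0,0],[0,0.1,-1,0,0,0,0],[0,0.1,-1,0,0,0,0],[0,0.1,-1,0,0,0,0],[0,0.1,-1,0,0,0,0],[0,0.1,-1,0,0,0,0],[0,0.1,-1,0,0,0,0]]'
python3 -m creep '[[0,0,-1,-0.7,0,0,0],[0,0,-1,-0.7,0,0,0],[0,0,-1,-0.7,0,0,0],[0,0,-1,-0.7,0,0,0],[0,0,-0.5,0,0,0,0],[0,0,-0.3,0,0,0,0],[0,0,0,0,0,0,0]]'
python3 - <<'E'
from plant import *
import cv2,numpy as np
a=capture("top")["frame"][160:270,380:490];b=capture("side")["frame"][170:330,290:410]
o=np.hstack([cv2.resize(a,(400,400)),cv2.resize(b,(300,400))]);cv2.imwrite("pics/pre.png",o[:,:,::-1])
E
```

```text
time_s: 3.0
tcp_pos: [0.4716, 0.1723, 0.3018]
eef_rot: [-180.0, 0.0, -75.8]
contact_force: [0.5, 0.9, -0.4]
gripper_width: 0.0004
gripper_force: 0.0
time_s: 3.67
tcp_pos: [0.4916, -0.0277, 0.3018]
eef_rot: [-180.0, 0.0, -75.8]
contact_force: [0.7, 1.1, 0.3]
gripper_width: 0.0009
gripper_force: 0.0
time_s: 4.25
tcp_pos: [0.4918, -0.1476, 0.2317]
eef_rot: [180.0, -0.0, -75.9]
contact_force: [0.1, 0.6, 0.7]
gripper_width: 0.0004
gripper_force: 0.0
```

View pics/pre.png

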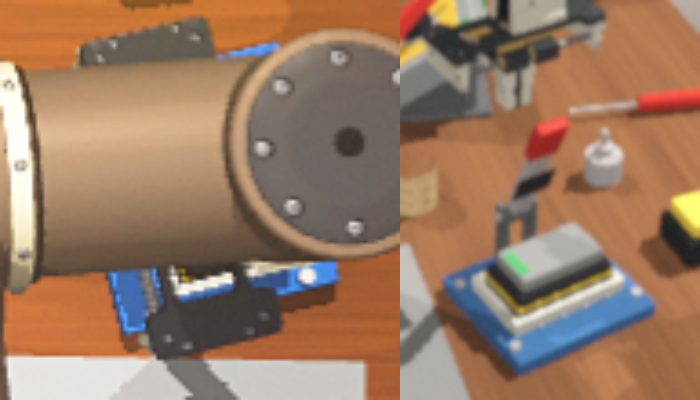

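```bash
python3 -m creep '[[0,0.12,-0.6,0,0,0,0],[0,0.12,-0.6,0,0,0,0],[0,0.1,-0.5,0,0,0,0],[0,0.1,-0.4,0,0,0,0],[0,0.05,-0.22,-0.09,0,0,0],[0,0.05,-0.22,-0.09,0,0,0],[0,0.06,-0.26,-0.13,0,0,0],[0,0.06,-0.26,-0.13,0,0,0]]'
python3 -m creep '[[0,0.06,-0.25,-0.16,0,0,0],[0,0.06,-0.25,-0.16,0,0,0],[0,0.06,-0.23,-0.18,0,0,0],[0,0.06,-0.23,-0.18,0,0,0]]'
python3 -m creep '[[0,0.05,-0.21,-0.21,0,0,0],[0,0.05,-0.21,-0.21,0,0,0],[0,0.05,-0.19,-0.23,0,0,0],[0,0.05,-0.19,-0.23,0,0,0]]'
```

```text
time_s: 5.02
tcp_pos: [0.5087, -0.2229, 0.2205]
eef_rot: [-180.0, -0.0, -75.8]
contact_force: [1.0, 2.0, 0.9]
gripper_width: 0.0002
gripper_force: 0.7
time_s: 5.35
tcp_pos: [0.5143, -0.2475, 0.2029]
eef_rot: [180.0, 0.0, -75.8]
contact_force: [1.2, 1.3, 0.7]
gripper_width: 0.0004
gripper_force: 0.6
time_s: 5.68
tcp_pos: [0.5193, -0.2675, 0.181]
eef_rot: [180.0, -0.0, -75.8]
contact_force: [0.6, 0.1, 0.8]
gripper_width: 0.0006
gripper_force: 0.5
```

```bash
python3 -m creep '[[0,0.04,-0.17,-0.25,0,0,0],[0,0.04,-0.17,-0.25,0,0,0],[0,0.04,-0.14,-0.26,0,0,0],[0,0.04,-0.14,-0.26,0,0,0]]'
python3 -m creep '[[0,0.03,-0.12,-0.28,0,0,0],[0,0.03,-0.12,-0.28,0,0,0],[0,0.02,-0.09,-0.28,0,0,0],[0,0.02,-0.09,-0.28,0,0,0]]'
python3 - <<'E'
from plant import *
import cv2,numpy as np
b=capture("side")["frame"][170:330,290:410]
cv2.imwrite("pics/mid.png",cv2.resize(b,(450,600))[:,:,::-1])
E
```

```text
time_s: 6.02
tcp_pos: [0.5232, -0.2828, 0.1554]
eef_rot: [180.0, 0.0, -75.8]
contact_force: [0.9, 1.0, 1.4]
gripper_width: 0.0008
gripper_force: 0.5
time_s: 6.35
tcp_pos: [0.5257, -0.2931, 0.1273]
eef_rot: [180.0, 0.0, -75.8]
contact_force: [-0.5, 1.1, 0.9]
gripper_width: 0.0003
gripper_force: 0.4
```

View pics/mid.png

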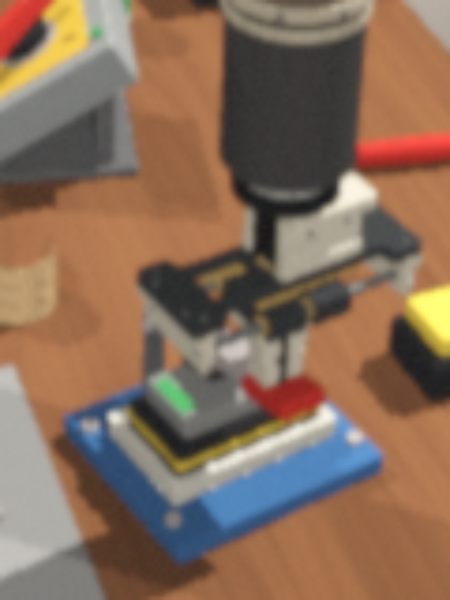

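The side view shows the red plate (about (285,395)) nearly level under the fingertips, with the pack undisturbed. I'll finish gently.

```bash
python3 -m creep '[[0,0.02,-0.06,-0.29,0,0,0],[0,0.02,-0.06,-0.29,0,0,0],[0,0.01,-0.03,-0.2,0,0,0],[0,0,-0.02,-0.1,0,0,0]]'
python3 -m creep '[[0,0,0,-0.08,0,0,0],[0,0,0,0,0,0,0]]'
```

```text
time_s: 6.73
tcp_pos: [0.5267, -0.2972, 0.1051]
eef_rot: [180.0, 0.0, -75.8]
contact_force: [-0.6, 0.0, 0.5]
gripper_width: 0.0003
gripper_force: 0.4
time_s: 6.9
tcp_pos: [0.5268, -0.2972, 0.1036]
eef_rot: [180.0, 0.0, -75.8]
contact_force: [0.1, -0.6, 0.7]
gripper_width: 0.0003
gripper_force: 0.0
```

```bash
python3 -m creep '[[0,0,0,-0.06,0,0,0],[0,0,0,0,0,0,0]]';python3 -m creep '[[0,0,0,-0.06,0,0,0],[0,0,0,0,0,0,0]]'
```

```text
time_s: 7.07
tcp_pos: [0.5271, -0.2972, 0.1026]
eef_rot: [-180.0, -0.0, -75.8]
contact_force: [-0.7, -0.5, 0.0]
gripper_width: 0.0003
gripper_force: 0.0
time_s: 7.23
tcp_pos: [0.5271, -0.2972, 0.1011]
eef_rot: [-180.0, -0.0, -75.8]
contact_force: [0.7, -0.8, -0.2]
gripper_width: 0.0001
gripper_force: 0.2
```

```bash
for i in 1; do python3 -m creep '[[0,0,0,-0.06,0,0,0],[0,0,0,0,0,0,0]]';python3 -m creep '[[0,0,0,-0.06,0,0,0],[0,0,0,0,0,0,0]]'; done
```

```text
time_s: 7.4
tcp_pos: [0.527, -0.2972, 0.0995]
eef_rot: [-180.0, -0.0, -75.8]
contact_force: [0.4, -0.8, 0.6]
gripper_width: 0.0002
gripper_force: 0.2
time_s: 7.57
tcp_pos: [0.5271, -0.2973, 0.0983]
eef_rot: [-180.0, -0.0, -75.8]
contact_force: [0.6, 0.0, 1.6]
gripper_width: 0.0004
gripper_force: 0.9
```

```bash
python3 -m creep '[[0,0,0,-0.04,0,0,0],[0,0,0,0,0,0,0]]'
```

```text
time_s: 7.73
tcp_pos: [0.5271, -0.2973, 0.0982]
eef_rot: [-180.0, -0.0, -75.8]
contact_force: [-3.5, 1.6, 9.8]
gripper_width: 0.0006
gripper_force: 4.8
```

The stop was felt (about 10 N at z = 0.0982, the height given for shut). I'm lifting off and computing the handle poses.

```bash
python3 -m creep '[[0,0,0,0.3,0,0,0],[0,0,0,1,0,0,0],[0,0,0,1,0,0,0],[0,0,0,1,0,0,0],[0,0,0,1,0,0,0],[0,0,0,1,0,0,0],[0,0,0,1,0,0,0],[0,0,0,1,0,0,0]]'
cat > wp.py <<'E'
from h import *
f=np.load("fit.npz");e=f["e"];U,V=5,0
def pose(phi,r=45,gap=0,n=20,hw=9.5):
    a=.65-phi;b=np.array([np.cos(a),np.sin(a)]);p=np.array([-b[1],b[0]])
    uv=np.array([U,V])+r*b+(8+hw+gap)*p
    P=place(e,[face(uv[0],uv[1],n)])[0]
    z=-Rz(e[2]).apply([-s_,0,c_]); y=-Rz(e[2]).apply([b[0]*c_,b[1],b[0]*s_]); x=np.cross(y,z)
    return P,R.from_matrix(np.c_[x,y,z])
E
python3 - <<'E'
from wp import *
from plant import *
s=r.get_state();print(np.round(s["joints"],1))
P0,R0=s["tcp_pos"],R.from_euler("xyz",s["eef_rot"],degrees=True)
for k in (dict(phi=0,gap=30,n=90),dict(phi=0,gap=30),dict(phi=0,gap=0))+tuple(dict(phi=t) for t in(.2,.4,.6,.8,1,1.2,1.3)):
    P,Q=pose(**k);print(k,np.round(P,4),"d",np.round((P-P0)/.025,2),"rot",np.round((Q*R0.inv()).as_rotvec(degrees=True),1));P0,R0=P,Q
E
```

```text
time_s: 8.4
tcp_pos: [0.5267, -0.297, 0.2809]
eef_rot: [-180.0, 0.0, -75.8]
contact_force: [0.7, -0.8, 0.3]
gripper_width: 0.0003
gripper_force: 0.0
[-10.9  12.3  -3.7  -0.  -74.   25.1]
{'phi': 0, 'gap': 30, 'n': 90} [0.4549 0.3201 0.189 ] d [-2.87 24.68 -3.67] rot [ -9.2 -30.2  12.1]
{'phi': 0, 'gap': 30} [0.4909 0.3133 0.1294] d [ 1.44 -0.27 -2.39] rot [0. 0. 0.]
{'phi': 0, 'gap': 0} [0.5017 0.2869 0.1389] d [ 0.43 -1.05  0.38] rot [0. 0. 0.]
{'phi': 0.2} [0.507  0.28   0.1429] d [ 0.21 -0.28  0.16] rot [ 5.9 -1.1 -9.8]
{'phi': 0.4} [0.511  0.2719 0.1462] d [ 0.16 -0.32  0.13] rot [ 5.9 -1.1 -9.8]
{'phi': 0.6} [0.5135 0.2629 0.1487] d [ 0.1  -0.36  0.1 ] rot [ 5.9 -1.1 -9.8]
{'phi': 0.8} [0.5143 0.2534 0.1503] d [ 0.03 -0.38  0.06] rot [ 5.9 -1.1 -9.8]
{'phi': 1} [0.5135 0.2438 0.1509] d [-0.03 -0.38  0.02] rot [ 5.9 -1.1 -9.8]
{'phi': 1.2} [0.5111 0.2345 0.1505] d [-0.1  -0.37 -0.02] rot [ 5.9 -1.1 -9.8]
{'phi': 1.3} [0.5093 0.2301 0.1499] d [-0.07 -0.18 -0.02] rot [ 2.9 -0.6 -4.9]
```

```bash
python3 -m creep '[[0,-0.12,1,0,0,0,0],[0,-0.12,1,0,0,0,0],[0,-0.12,1,0,0,0,0],[0,-0.12,1,0,0,0,0],[0,-0.12,1,0,0,0,0],[0,-0.12,1,0,0,0,0],[0,-0.12,1,0,0,0,0],[0,-0.12,1,0,0,0,0]]'
python3 -m creep '[[0,-0.12,1,0,0,0,0],[0,-0.12,1,0,0,0,0],[0,-0.12,1,0,0,0,0],[0,-0.12,1,0,0,0,0],[0,-0.12,1,0,0,0,0],[0,-0.12,1,0,0,0,0],[0,-0.12,1,0,0,0,0],[0,-0.12,1,0,0,0,0]]'
python3 -m creep '[[0,-0.12,1,0,-1.15,-3.78,1.51],[0,-0.12,1,0,-1.15,-3.78,1.51],[0,-0.12,1,0,-1.15,-3.78,1.51],[0,-0.12,1,0,-1.15,-3.78,1.51],[0,-0.12,1,0,-1.15,-3.78,1.51],[0,-0.12,1,0,-1.15,-3.78,1.51],[0,-0.12,1,0,-1.15,-3.78,1.51],[0,-0.12,1,0,-1.15,-3.78,1.51]]'
python3 -m creep '[[0,0,0.6,-0.6,0,0,0],[0,0,0,-1,0,0,0],[0,0,0,-1,0,0,0],[0,0,0,-1,0,0,0],[0,0,0,0,0,0,0]]'
python3 - <<'E'
from wp import *
from plant import *
s=r.get_state();print(np.round(s["joints"],1))
P0,R0=s["tcp_pos"],R.from_euler("xyz",s["eef_rot"],degrees=True)
P,Q=pose(0,gap=30);print(np.round((P-P0)/.025,2),"rot",np.round((Q*R0.inv()).as_rotvec(degrees=True),1))
E
```

```text
time_s: 9.07
tcp_pos: [0.5025, -0.096, 0.2797]
eef_rot: [-180.0, 0.0, -75.8]
contact_force: [0.6, 0.8, 0.6]
gripper_width: 0.0007
gripper_force: 0.0
time_s: 9.73
tcp_pos: [0.4784, 0.104, 0.2797]
eef_rot: [-180.0, 0.0, -75.8]
contact_force: [-0.2, 0.5, -0.5]
gripper_width: 0.0003
gripper_force: 0.0
time_s: 10.4
tcp_pos: [0.454, 0.3045, 0.2803]
eef_rot: [-153.7, -18.5, -67.7]
contact_force: [1.1, 0.0, 0.6]
gripper_width: 0.0006
gripper_force: 0.0
time_s: 10.82
tcp_pos: [0.4539, 0.3153, 0.1853]
eef_rot: [-154.3, -18.7, -67.7]
contact_force: [-0.2, -1.1, -1.6]
gripper_width: -0.0001
gripper_force: 0.0
[ 69.9   3.1 -51.3  50.1 -42.3 -83.3]
[ 1.48 -0.08 -2.24] rot [ 0.4 -0.1  0. ]
```

```bash
python3 -m creep '[[0,0.37,-0.02,-0.56,0.2,0,0],[0,0.37,-0.02,-0.56,0.2,0,0],[0,0.37,-0.02,-0.56,0,0,0],[0,0.37,-0.02,-0.56,0,0,0],[0,0,0,0,0,0,0]]'
python3 - <<'E'
from wp import *
from plant import *
import cv2
s=r.get_state();print(np.round(s["joints"],1))
P0,R0=s["tcp_pos"],R.from_euler("xyz",s["eef_rot"],degrees=True)
P,Q=pose(0,gap=0);print(np.round((P-P0)/.025,2),"rot",np.round((Q*R0.inv()).as_rotvec(degrees=True),1))
a=capture("top")["frame"][140:260,200:320];b=capture("side")["frame"][130:230,240:340]
o=np.hstack([cv2.resize(a,(400,400)),cv2.resize(b,(400,400))]);cv2.imwrite("pics/pre2.png",o[:,:,::-1])
E
```

```text
time_s: 11.23
tcp_pos: [0.4932, 0.3148, 0.1329]
eef_rot: [-153.8, -18.2, -67.9]
contact_force: [0.9, -0.5, -0.8]
gripper_width: 0.0007
gripper_force: 0.0
[ 59.    8.7 -55.   66.6 -32.2 -92.4]
[ 0.34 -1.12  0.24] rot [-0.3  0.   0.1]
```

View pics/pre2.png

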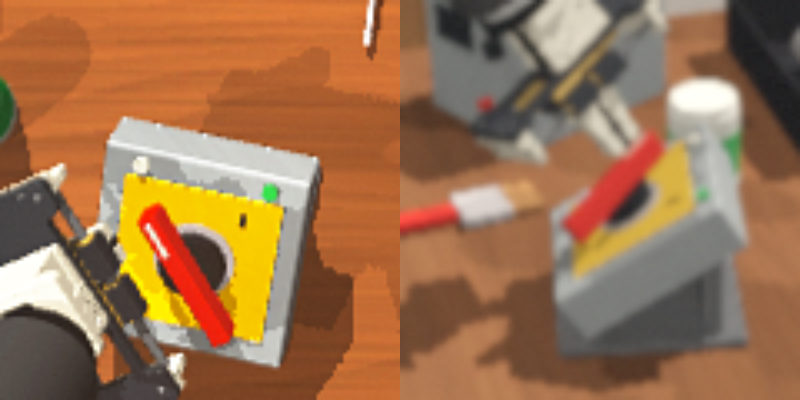

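The picture shows the fingers to the left of the bar's white end, clear of it: top crop (125,300), bar end (150,210). Joint 3 is close to its limit, so I'll tilt the tool back 15° before pushing.

```bash
python3 -m creep '[[0,-0.03,0,0.05,0.93,4.9,0],[0,-0.03,0,0.05,0.93,4.9,0],[0,0,0,0,0.93,4.9,0],[0,0,0,0,0,0,0]]'
python3 - <<'E'
from wp import *
from plant import *
s=r.get_state();print(np.round(s["joints"],1))
P,Q=pose(0,gap=0,n=25);print(np.round((P-s["tcp_pos"])/.025,2))
E
```

```text
time_s: 11.67
tcp_pos: [0.4951, 0.3149, 0.1393]
eef_rot: [-163.3, -11.9, -65.7]
contact_force: [1.3, 1.4, 1.1]
gripper_width: 0.0
gripper_force: 0.0
[ 61.5   9.7 -42.1  33.8 -36.5 -62.6]
[ 0.16 -1.1   0.15]
```

```bash
python3 -m creep '[[0,0.04,-0.28,0.04,0,0,0],[0,0.04,-0.28,0.04,0,0,0],[0,0.04,-0.2,0.04,0,0,0],[0,0,0,0,0,0,0]]';python3 -m creep '[[0,0.03,-0.14,0.03,0,0,0],[0,0,0,0,0,0,0]]'
```

```text
time_s: 12.0
tcp_pos: [0.4988, 0.2924, 0.1411]
eef_rot: [-163.1, -12.5, -65.7]
contact_force: [-0.2, 0.0, -0.6]
gripper_width: 0.0003
gripper_force: 0.0
time_s: 12.17
tcp_pos: [0.5, 0.2906, 0.142]
eef_rot: [-163.1, -12.4, -65.7]
contact_force: [-0.6, 3.2, 0.7]
gripper_width: 0.0006
gripper_force: 1.3
```

```bash
python3 -m creep '[[0,0.03,-0.1,0.03,0,0,0],[0,0,0,0,0,0,0]]';python3 -m creep '[[0,0.04,-0.1,0.03,0,0,0],[0,0,0,0,0,0,0]]'; python3 -m creep '[[0,0.05,-0.07,0.04,1.5,-0.3,-2.5],[0,0.05,-0.07,0.04,1.5,-0.3,-2.5],[0,0,0,0,0,0,0]]'
```

```text
time_s: 12.33
tcp_pos: [0.5009, 0.2887, 0.1427]
eef_rot: [-163.1, -12.3, -65.7]
contact_force: [-0.6, 3.9, -0.2]
gripper_width: 0.0005
gripper_force: 1.8
time_s: 12.5
tcp_pos: [0.502, 0.2864, 0.1435]
eef_rot: [-163.1, -12.3, -65.7]
contact_force: [1.7, 4.9, 0.8]
gripper_width: 0.0005
gripper_force: 2.2
time_s: 12.75
tcp_pos: [0.5045, 0.2829, 0.1456]
eef_rot: [-161.3, -9.7, -71.1]
contact_force: [1.1, 5.8, -0.1]
gripper_width: 0.0005
gripper_force: 2.8
```

```bash
python3 -m creep '[[0,0.06,-0.14,0.07,2,-0.4,-3.3],[0,0.05,-0.14,0.06,2,-0.4,-3.3],[0,0.05,-0.15,0.06,2,-0.4,-3.3],[0,0,0,0,0,0,0]]';python3 -m creep '[[0,0.03,-0.12,0.03,2,-0.4,-3.3],[0,0.03,-0.12,0.03,2,-0.4,-3.3],[0,0.03,-0.12,0.03,2,-0.4,-3.3],[0,0,0,0,0,0,0]]';python3 -m creep '[[0,0.01,-0.13,0.02,2,-0.4,-3.3],[0,0.01,-0.13,0.02,2,-0.4,-3.3],[0,0.01,-0.13,0.02,2,-0.4,-3.3],[0,0,0,0,0,0,0]]'
python3 - <<'E'
from wp import *
from plant import *
s=r.get_state();print(np.round(s["joints"],1))
for t in(.6,.7,.8,1,1.1,1.2,1.3):
    P,Q=pose(t,gap=0,n=25);print(t,np.round((P-s["tcp_pos"])/.025,2))
E
```

```text
time_s: 13.08
tcp_pos: [0.5084, 0.2717, 0.1502]
eef_rot: [-158.7, -4.1, -81.4]
contact_force: [3.1, 6.0, -2.5]
gripper_width: 0.0007
gripper_force: 3.1
time_s: 13.42
tcp_pos: [0.5107, 0.2631, 0.1526]
eef_rot: [-157.2, 1.8, -91.3]
contact_force: [3.7, 6.9, -1.6]
gripper_width: 0.0004
gripper_force: 3.7
time_s: 13.75
tcp_pos: [0.5115, 0.2535, 0.1542]
eef_rot: [-156.6, 7.9, -101.1]
contact_force: [4.2, 8.2, -2.0]
gripper_width: -0.0001
gripper_force: 4.0
[  51.4    2.6  -52.8   47.   -23.7 -106. ]
0.6 [-0.02  0.39 -0.05]
0.7 [ 0.    0.21 -0.01]
0.8 [0.01 0.02 0.01]
1 [-0.02 -0.37  0.04]
1.1 [-0.06 -0.56  0.03]
1.2 [-0.12 -0.74  0.02]
1.3 [-0.19 -0.92 -0.  ]
```

```bash
python3 -m creep '[[0,-0.01,-0.13,0.01,2.4,1.6,-3.3],[0,-0.01,-0.13,0.01,2.4,1.6,-3.3],[0,-0.01,-0.13,0.01,2.4,1.6,-3.3],[0,0,0,0,0,0,0]]';python3 -m creep '[[0,-0.02,-0.1,0,2,0.6,-2.8],[0,-0.02,-0.1,0,2,0.6,-2.8],[0,0,0,0,0,0,0]]'
python3 - <<'E'
from wp import *
from plant import *
s=r.get_state();print(np.round(s["joints"],1))
for t in(1.1,1.2,1.3):
    P,Q=pose(t,gap=0,n=25);print(t,np.round((P-s["tcp_pos"])/.025,2),np.round((Q*R.from_euler("xyz",s["eef_rot"],degrees=True).inv()).as_rotvec(degrees=True),1))
E
```

```text
time_s: 14.08
tcp_pos: [0.5112, 0.2446, 0.1552]
eef_rot: [-163.6, 13.5, -112.4]
contact_force: [0.7, 9.0, -2.4]
gripper_width: 0.0004
gripper_force: 3.5
time_s: 14.33
tcp_pos: [0.5101, 0.2393, 0.1551]
eef_rot: [-166.4, 16.6, -118.7]
contact_force: [3.0, 8.6, -2.8]
gripper_width: 0.0002
gripper_force: 3.7
[  50.5    2.   -46.4   25.   -24.9 -102.4]
1.1 [-0.01  0.01  0.  ] [-10.5 -11.   -8.3]
1.2 [-0.06 -0.17 -0.01] [ -8.  -10.9 -13.5]
1.3 [-0.13 -0.35 -0.03] [ -5.5 -10.7 -18.7]
```

```bash
python3 -m creep '[[0,-0.03,-0.09,0,1.4,-0.2,-2.5],[0,0,0,0,0,0,0]]';python3 -m creep '[[0,-0.03,-0.09,-0.01,1.4,-0.2,-2.5],[0,0,0,0,0,0,0]]'
```

```text
time_s: 14.5
tcp_pos: [0.5096, 0.237, 0.1553]
eef_rot: [-166.9, 17.9, -121.2]
contact_force: [7.5, 6.6, -2.1]
gripper_width: 0.0001
gripper_force: 4.5
time_s: 14.67
tcp_pos: [0.509, 0.2349, 0.1554]
eef_rot: [-167.5, 19.2, -123.9]
contact_force: [6.8, 6.3, -0.7]
gripper_width: 0.0003
gripper_force: 4.6
```

```bash
python3 -m creep '[[0,-0.03,-0.09,-0.01,1.4,-0.2,-2.5],[0,0,0,0,0,0,0]]'
```

```text
time_s: 14.83
tcp_pos: [0.5083, 0.2327, 0.1553]
eef_rot: [-168.2, 20.5, -126.7]
contact_force: [7.2, 6.7, 1.0]
gripper_width: 0.0004
gripper_force: 4.7
```

```bash
python3 -m creep '[[0,-0.03,-0.06,-0.01,0,0,0],[0,0,0,0,0,0,0]]'
```

```text
time_s: 15.0
tcp_pos: [0.5078, 0.2319, 0.1552]
eef_rot: [-168.2, 20.4, -126.5]
contact_force: [7.8, 8.0, -0.8]
gripper_width: 0.0004
gripper_force: 4.9
```

```bash
python3 -m creep '[[0,-0.03,-0.06,-0.01,0,0,0],[0,0,0,0,0,0,0]]'
```

```text
time_s: 15.17
tcp_pos: [0.5076, 0.2317, 0.1555]
eef_rot: [-168.2, 20.6, -126.4]
contact_force: [10.3, 11.1, -3.4]
gripper_width: 0.0008
gripper_force: 6.5
```

```bash
python3 -m creep '[[0,-0.03,-0.06,-0.01,0,0,0],[0,0,0,0,0,0,0]]'
```

```text
time_s: 15.33
tcp_pos: [0.5074, 0.2314, 0.156]
eef_rot: [-168.2, 20.7, -126.4]
contact_force: [13.0, 13.1, -4.6]
gripper_width: 0.0008
gripper_force: 7.9
```

```bash
python3 -m creep '[[0,-0.03,-0.06,-0.01,0,0,0],[0,0,0,0,0,0,0]]'
```

```text
time_s: 15.5
tcp_pos: [0.5072, 0.2312, 0.1564]
eef_rot: [-168.2, 20.8, -126.3]
contact_force: [14.3, 16.4, -5.3]
gripper_width: 0.0005
gripper_force: 9.2
```

The stop shows: force rises from 10 to 22 N with no further travel. I'll ease slightly, hold for about a second, and check the angle in a picture.

```bash
python3 -m creep '[[0,0.02,0.04,0.01,0,0,0],[0,0,0,0,0,0,0],[0,0,0,0,0,0,0],[0,0,0,0,0,0,0],[0,0,0,0,0,0,0],[0,0,0,0,0,0,0],[0,0,0,0,0,0,0],[0,0,0,0,0,0,0]]'; python3 -m creep '[[0,0,0,0,0,0,0],[0,0,0,0,0,0,0],[0,0,0,0,0,0,0],[0,0,0,0,0,0,0]]'
python3 - <<'E'
from plant import *
import cv2,numpy as np
a=capture("top")["frame"][140:260,200:320];b=capture("side")["frame"][130:230,240:340]
o=np.hstack([cv2.resize(a,(400,400)),cv2.resize(b,(400,400))]);cv2.imwrite("pics/stop.png",o[:,:,::-1])
from wp import *
p=r.get_state()["tcp_pos"];q=Rz(-e[2]).apply(p-[e[0],e[1],.106])*1000
print("u,v,n",q[0]*c_+q[2]*s_,q[1],-q[0]*s_+q[2]*c_, "joints",np.round(r.get_state()["joints"],1))
E
```

```text
time_s: 16.17
tcp_pos: [0.5074, 0.2312, 0.1563]
eef_rot: [-168.2, 20.7, -126.4]
contact_force: [10.6, 13.5, -1.9]
gripper_width: 0.0005
gripper_force: 7.8
time_s: 16.5
tcp_pos: [0.5074, 0.2312, 0.1564]
eef_rot: [-168.2, 20.7, -126.4]
contact_force: [11.5, 13.6, -1.5]
gripper_width: 0.0006
gripper_force: 7.8
u,v,n 52.968062104584234 -12.481403548053166 26.58496139046195 joints [  49.     0.2  -50.7   30.8  -20.2 -114.8]
```

View pics/stop.png

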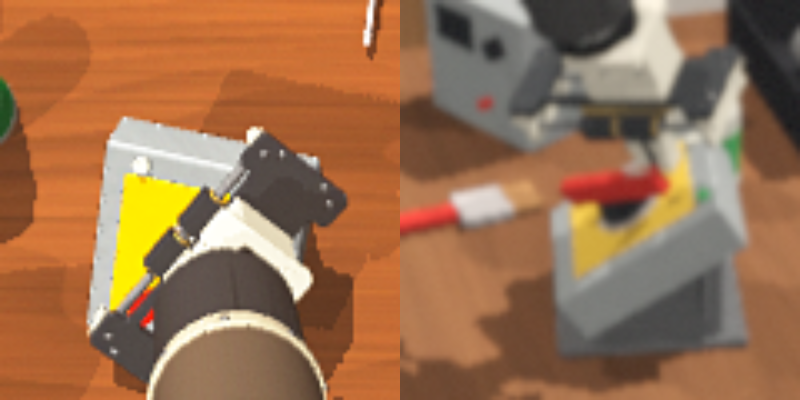

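Run:
```python
from wp import *
S=Cam(np.load("side0.npz"))
for t in(0,1.0,1.1,1.2,1.3,1.4):
    a=.65-t;b=60*np.array([np.cos(a),np.sin(a)])
    u=S.proj(place(e,[face(5-b[0],-b[1],30),face(5+b[0],b[1],30)]));print(t,np.round((u-[240,130])*4+[400,0]).tolist(),np.degrees(np.arctan2(*(u[1]-u[0])[::-1])))
```

```text
0 [[566.0, 230.0], [651.0, 136.0]] -47.93737726894459
1.0 [[556.0, 203.0], [665.0, 162.0]] -20.3990934735132
1.1 [[557.0, 198.0], [663.0, 166.0]] -16.77067192900519
1.2 [[560.0, 194.0], [661.0, 171.0]] -12.679911982170207
1.3 [[563.0, 189.0], [658.0, 176.0]] -7.983847845745325
1.4 [[566.0, 184.0], [655.0, 181.0]] -2.499509726161947
```

The bar is near level in the side picture ((563,188) to (668,183)), which matches about 1.35 rad, so it is at the stop. It has been held over a second. Next I follow the spring back along the arc, then back away.

```bash
python3 -m creep '[[0,0.07,0.25,0.01,-2.9,0.5,4.9],[0,0.05,0.19,0.01,-2.9,0.5,4.9],[0,0.02,0.19,-0.01,-2.9,0.5,4.9],[0,0.02,0.19,-0.01,-2.9,0.5,4.9],[0,-0.02,0.19,-0.03,-2.9,0.5,4.9],[0,-0.02,0.19,-0.03,-2.9,0.5,4.9],[0,-0.05,0.18,-0.05,-2.9,0.5,4.9],[0,-0.05,0.18,-0.05,-2.9,0.5,4.9]]'; python3 -m creep '[[0,-0.08,0.16,-0.06,-2.9,0.5,4.9],[0,-0.08,0.16,-0.06,-2.9,0.5,4.9],[0,-0.1,0.14,-0.08,-2.9,0.5,4.9],[0,-0.1,0.16,-0.08,0,0,0],[0,-0.15,0.35,-0.12,0,0,0],[0,-0.14,0.35,-0.12,0,0,0],[0,-0.14,0.35,-0.12,0,0,0],[0,0,0,0,0,0,0]]'
python3 -m creep '[[0,-0.4,0.1,0.8,0,0,0],[0,-0.4,0.1,0.8,0,0,0],[0,-0.4,0.1,0.8,0,0,0],[0,-0.3,0.4,0.8,0,0,0],[0,0,0.6,0.5,0,0,0],[0,0,0.6,0.5,0,0,0],[0,0,0.6,0.5,0,0,0],[0,0,0,0,0,0,0]]'
python3 - <<'E'
from plant import *
import cv2,numpy as np
a=capture("top")["frame"][140:300,160:480];b=capture("side")["frame"][140:340,210:410]
o=np.zeros((600,640,3),np.uint8);o[:270,:540]=cv2.resize(a,(540,270));o[270:,:330]=cv2.resize(b,(330,330));cv2.imwrite("pics/end.png",o[:,:,::-1])
E
```

```text
time_s: 17.27
tcp_pos: [0.507, 0.2678, 0.151]
eef_rot: [-165.3, -2.7, -86.1]
contact_force: [4.6, 6.8, 3.5]
gripper_width: 0.0003
gripper_force: 3.4
time_s: 17.93
tcp_pos: [0.4845, 0.307, 0.1319]
eef_rot: [-168.7, -11.1, -71.3]
contact_force: [-0.7, -0.4, -0.2]
gripper_width: 0.0005
gripper_force: 0.0
time_s: 18.6
tcp_pos: [0.4484, 0.3719, 0.2528]
eef_rot: [-168.5, -10.9, -71.3]
contact_force: [0.2, 0.5, 1.1]
gripper_width: 0.0007
gripper_force: 0.0
```

View pics/end.png

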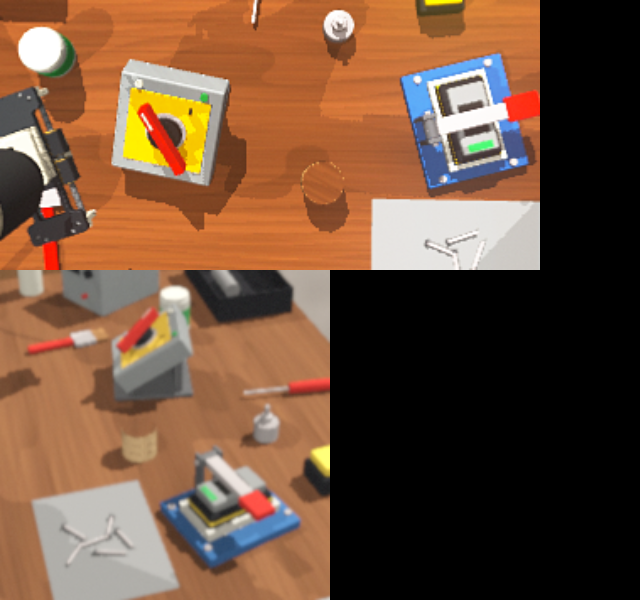

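The lever lies shut over the pack, with its red end at (522,105). The handle is back at its starting angle ((145,108) to (180,170)), nothing else has moved, and the arm is clear.

```bash
python3 -c "
from plant import *
print(close_job())"
```

```text
the job is handed in; nothing more can be done
None
```

The job is handed in, though the verdict was not returned: the clamp lever was pushed shut until it met its stop (about 10 N), the wing handle was held at its stop (about 22 N peak) for about a second and sprang back to rest, and the last pictures show the pack seated and nothing else visibly moved.

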